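Empty the cast housing and hold the inspection mirror on its plug

TASK

Loose wheel nuts are covering the plug in the floor of the cast housing: swing the housing over by its crank handle so that all four nuts drop into the tray below, then swing it fully back upright. Then turn the inspection mirror by its handle, against its return spring, until the little bench camera sees the middle of the plug reflected in the mirror, and finish while still gripping the handle and holding the mirror steady at that angle. Leave the spray can, wrench and jar where they are.

Things in the scene. Friction and masses are not known exactly. Their poses are not given: they have to be found in the camera images.
- stand: grey repair stand fixed to the bench: base plate 190 x 330 x 6 mm and two uprights 154 mm high carrying the cast housing between them. Origin on the bench midway between the uprights; x runs along the housing's axle, away from the robot's side; y points to the side where the housing empties (left), z up. The rig may be turned up to 0.2 rad on the bench
- housing_axle (a point): point on the housing's axle (along the stand's x) midway between the uprights, 140 mm above the bench; axes as the stand. The housing is an open round dark cast-iron bowl, mouth up: outer diameter 92 mm at the bottom, 116 mm at the rim, 40 mm high (20 mm below to 20 mm above the axle), wall and floor 5 mm
- housing (a joint): angle of the housing about its axle, rad: 0 = upright on its stop; grows as it tips towards the stand's +y; 2.45 = mouth well down, on the other stop. Friction (0.2 N m) holds it where it is left
- housing_bar (a point): grip point of the housing's crank handle: a round bar 14 mm thick along the axle, 120 mm to the stand's -x of the housing's middle (bar from 86 to 152 mm, crank arm at 89 mm). Crank 80 mm; at joint value q the bar is 80*sin(q-1.222) mm to +y of the axle and 80*cos(q-1.222) mm above it, so it starts on the -y side and swings over the top. It may turn between the fingers
- plug (a point): the mark to be seen: centre of a bright steel plug, a disc 24 mm across with a dark cross, in the inside floor of the housing, 15 mm to the stand's +y of its middle and 14 mm below the axle when upright. The nuts lie on and around it
- tray: steel tray 130 x 260 x 35 mm, wall 4 mm, fixed under the housing, long side along the stand's y; origin under its centre, axes as the stand
- mirror_stand: fixed foot plate 220 x 70 x 12 mm, axes as the stand, 170 to 250 mm to its -y side, with two thin posts. The post on the robot's side carries the mirror; the other a small black camera looking level along -x, straight along the mirror's axle. Origin on the bench below the mirror's middle
- mirror_eye (a point): middle of the round inspection mirror (54 mm across), on its axle, 275 mm above the bench; turns with it. The mirror sits at 45 degrees on the axle, so the camera's line of sight is turned by a right angle and leaves from here along this frame's own +y; x is the axle
- mirror (a joint): angle of the mirror, rad: 0 = at rest on its stop, reflected line of sight level along the stand's +y, above the housing; growing turns the line of sight down by the same angle; range 0 to 1.2. A spring pulls it back to 0 (0.25 N m per rad times (angle + 0.5), about 3 N at the handle), so it must be held
- mirror_handle: the mirror's handle: a round bar 14 mm thick, 82 mm long, along the axle. Origin at the place to grip, 120 mm to the stand's -x of the mirror's middle (bar reaches 50 mm towards the mirror, where the crank arm is, and 32 mm the other way). Crank 100 mm; at joint value q the bar is 100*cos(q) mm to -y of the axle and 100*sin(q) mm above it. The grip spins freely
- nut1: one of four loose steel wheel nuts lying in the housing: hexagon 23 mm across the corners with a cone on top, 18 mm high, about 45 g; origin at the centre of its broad face
- nut2: one of four loose steel wheel nuts lying in the housing: hexagon 23 mm across the corners with a cone on top, 18 mm high, about 45 g; origin at the centre of its broad face
- nut3: one of four loose steel wheel nuts lying in the housing: hexagon 23 mm across the corners with a cone on top, 18 mm high, about 45 g; origin at the centre of its broad face
- nut4: one of four loose steel wheel nuts lying in the housing: hexagon 23 mm across the corners with a cone on top, 18 mm high, about 45 g; origin at the centre of its broad face
- spray_can: bystander, leave alone: white spray can 64 mm across, 170 mm high, standing on the bench to the left; origin under its middle
- wrench: bystander, leave alone: a steel wrench lying on the bench on the left, nearer the robot; origin at its underside, middle
- grease_jar: bystander, leave alone: grey jar 70 mm across, 80 mm high, on the bench to the right; origin under its middle

How it is judged:
On the way, in this order (a step that is already met when the one before it is completed fails the run):
1. the housing is tipped over (past 1.3 rad) and all four nuts are in the tray (value of joint housing above 1.3 rad and x of nut1 in the frame of tray between -0.065 and 0.065 m and y of nut1 in the frame of tray between -0.13 and 0.13 m and z of each of nut1, nut2, nut3, nut4 in the frame of tray below 0.045 m and x of nut2 in the frame of tray between -0.065 and 0.065 m and y of nut2 in the frame of tray between -0.13 and 0.13 m and x of nut3 in the frame of tray between -0.065 and 0.065 m and y of nut3 in the frame of tray between -0.13 and 0.13 m and x of nut4 in the frame of tray between -0.065 and 0.065 m and y of nut4 in the frame of tray between -0.13 and 0.13 m), for 0.2 s.
2. the empty housing is back upright (within 0.1 rad) (value of joint housing below 0.1 rad), for 0.2 s.
3. the mirror is held so that the camera's line of sight falls on the plug (value of joint housing below 0.1 rad and z of plug in the frame of mirror_eye between -0.012 and 0.012 m and y of plug in the frame of mirror_eye above 0.1 m and contact force between the fingers and mirror_handle above 0.8 N), for 0.3 s.
At the end, for the whole second after the job is handed in: Still holding: the fingers press the mirror's handle (over 0.8 N), the mirror is steady (under 0.1 rad/s), and the reflected line of sight passes within 12 mm of the plug's centre; the housing is upright (joint under 0.1 rad) and all four nuts lie in the tray (all of step 3 and x of nut1 in the frame of tray between -0.065 and 0.065 m and y of nut1 in the frame of tray between -0.13 and 0.13 m and z of each of nut1, nut2, nut3, nut4 in the frame of tray below 0.045 m and x of nut2 in the frame of tray between -0.065 and 0.065 m and y of nut2 in the frame of tray between -0.13 and 0.13 m and x of nut3 in the frame of tray between -0.065 and 0.065 m and y of nut3 in the frame of tray between -0.13 and 0.13 m and x of nut4 in the frame of tray between -0.065 and 0.065 m and y of nut4 in the frame of tray between -0.13 and 0.13 m and velocity of joint mirror between -0.1 and 0.1 rad/s); the arm keeps its last pose, push and grip.
It fails at once if the spray can is displaced by more than 40 mm (distance of spray_can from where it was at the start of the episode above 0.04 m).
It fails at once if the wrench is displaced by more than 40 mm (distance of wrench from where it was at the start of the episode above 0.04 m).
It fails at once if the grease jar is displaced by more than 40 mm (distance of grease_jar from where it was at the start of the episode above 0.04 m).
It also fails if it takes over 61 s, if anything falls off the work surface, if the arm or the gripper's body presses on something with over 40 N, if the wrist force passes 120 N, or if a joint passes its speed limit or range.

ROBOT

A 6-joint arm with a two-finger parallel gripper is mounted at the origin on the work surface. World frame = base frame: x ahead of the robot, y to its left, z up, the work surface at z = 0. Lengths are in m, angles in rad, forces in N, time in s.
With the tool pointing down it reaches from about 0.25 to 0.725 m from the base axis. Payload 4 kg.
Tool frame: the origin (TCP) lies on the front face of the gripper's body, between the roots of the fingers; the fingertips stand 73 mm ahead of it and the grasp point (between the pads) lies 54 mm ahead of it; z points along the fingers, y is the direction in which the jaws open and shut (so a half turn about z gives the same grasp; the last joint's range is limited). The gripper opens to 85 mm and grips with 20 to 120 N. Pads are 22 mm wide; open, the fingers measure 114 mm over their backs; the gripper's body (76 mm by 85 mm) begins 54 mm behind the grasp point. The pads swing forward as they close: fully open they stand 13 mm farther back than shut.
Start: joints at [-1.346, 0.241, 0.005, 1.335, 0, 1.571], TCP at [0.111, -0.487, 0.304] pointing down, gripper open.
Joint ranges: [-2.72, 2.72], [-1.05, 1.87], [-1.09, 1.28], [-1.99, 2.15], [-1.42, 1.44], [-3.14, 3.14]. Speed limits (rad/s): [2.79, 2.79, 3.14, 3.14, 3.14, 3.14].

INTERFACE

Orientations are given as a rotation vector (axis times angle).
In Python, from bench import env gives the robot as it stands.
- The arm moves only by the tool send_rows, never from a script. Its argument "targets" is a list of rows, each a list of 7 numbers: the shift along the tool's x, y, z in m, then the turn, a rotation vector about the tool's x, y, z in rad, then the gripper command: -1 is shut, 1 is fully open, values between are in proportion. A call has 1 to 20 rows; each row is the pose to reach, as a shift and turn from the pose commanded when the call began, along the tool's axes at that moment; what a row does not reach only later rows make up. A row lasts 1/10 s, in which the tool goes at most 50 mm and 8.59 degrees, less where a joint would pass 70% of its speed; a pose out of reach is approached as far as the arm can. A call with a gripper value outside its range is refused whole. The fingers move at their own pace and stop on an object; "grip_force" is the grip in N (left out, the last holds). Time passes only in rows, so rows that repeat a pose let the fingers close. It gives the time, the measured TCP pose, the force and the opening at its end, in the units of the state.
- env.state(): the state, without advancing time (a new reading comes with each control period).
- env.camera(name): name is "side" or "top" or "wrist"; returns (picture, depth): 384x512x3 uint8, red, green, blue; 384x512 float32, m along the optical axis (not along the pixel's ray), 0 where there is no reading.
- env.camera_params(name): a dict with "fx", "fy", "cx", "cy" (pixels), "D" ([k1, k2, p1, p2, k3] as OpenCV has them; the pictures are not rectified), "eye" and "orientation" of the camera in the world; the wrist camera has in their place "tool_from_camera" (4x4, takes a point from camera to tool coordinates, whose origin is the TCP and whose axes are the flange's). Camera axes: x right, y down, z forward; pixel columns grow to the right and rows downward; lengths in m; the calibration is good to about 2 mm. A picture is of the moment at which its call begins: read the wrist's pose just before it. camera_params takes no time and is no camera call.
- env.finish_job(): hands the job in, once; it reports no verdict.
Trained networks look in the newest picture that a camera, given by its name, has taken for a name from the list of things; names that differ only in an ending like _2 or _b are one class to them, and where a whole thing is asked for, a point or a joint stands for the part that bears it (a point fixed in the world has none). Each returns a list of dicts, best first, with "p" (0 to 1); they miss things now and then, are a little off and sometimes report something else, mostly with a low value. They report only what shows in the picture. A call takes as long as a camera call.
- env.cut_out(label, camera): "mask" (384x512 bool, what is visible of it) and "bbox" ([left, top, right, bottom] in pixels, round what is visible of it).
- env.mark_of(label, camera): "location" ([column, row] in pixels: a listed point, or the origin of a listed thing).
The state is a dict: "time": time; "joints": joint angles; "joint_vel": joint speeds; "joint_torque": joint torques, N m; "eef_pos": TCP position; "orientation": TCP orientation; "contact_force": force on the tool from outside, world axes, zero at the start; "torque": the same for the moment, N m; "gripper_width": finger opening in m.
Only numpy, scipy, OpenCV 4.12 (cv2) and the standard library are available. Lean on these libraries where they do the work, as an engineer would, in place of code of your own. Each camera call takes 0.05 s, during which the arm holds its last target. There are 200 camera calls.

## Working session

There is one attempt and no reset: what is moved stays moved. The work goes in short steps, Python scripts to look and compute and a tool call to move; the robot and the scene stay as the last step left them, time stands still between calls to the robot, and variables do not carry over. Pictures are saved under pics/ and viewed, about 8 in all and at most 12, crops included, and the job is handed in when it is done.

Besides the shell and the picture viewer there is one more tool, called after ">>>" by a JSON object that holds its "name" and its "arguments", one argument or row to a line. send_rows: Moves the arm, as the interface text tells. Its arguments: {"type":"object","properties":{"targets":{"type":"array","items":{"type":"array","items":{"type":"number"}}},"grip_force":{"type":"number"}},"required":["targets"]}

```bash
ls; mkdir -p pics; cat > h.py <<'E'
import numpy as np, cv2
from scipy.spatial.transform import Rotation as R
from bench import env
def cam(name):
    s=env.state(); p=env.camera_params(name); img,d=env.camera(name)
    K=np.array([[p['fx'],0,p['cx']],[0,p['fy'],p['cy']],[0,0,1.]]); D=np.array(p['D'],float)
    if 'eye' in p:
        T=np.eye(4); o=np.array(p['orientation'],float)
        T[:3,:3]=o if o.shape==(3,3) else R.from_rotvec(o).as_matrix(); T[:3,3]=p['eye']
    else:
        T=np.eye(4);T[:3,:3]=R.from_rotvec(s['orientation']).as_matrix();T[:3,3]=s['eef_pos'];T=T@np.array(p['tool_from_camera'])
    return img,d,K,D,T
def rays(uv,K,D): 
    n=cv2.undistortPoints(np.array(uv,float).reshape(-1,1,2),K,D).reshape(-1,2); return np.c_[n,np.ones(len(n))]
def world(uv,d,K,D,T):
    uv=np.array(uv).reshape(-1,2); z=np.array([d[int(round(v)),int(round(u))] for u,v in uv]); return (rays(uv,K,D)*z[:,None])@T[:3,:3].T+T[:3,3]
def proj(P,K,D,T):
    Q=(np.array(P).reshape(-1,3)-T[:3,3])@T[:3,:3]; return cv2.projectPoints(Q,np.zeros(3),np.zeros(3),K,D)[0].reshape(-1,2)
def save(n,img): cv2.imwrite('pics/'+n,img[:,:,::-1])
E
python3 - <<'E'
from h import *
names=['stand','housing_axle','housing_bar','tray','mirror_stand','mirror_eye','mirror_handle','plug','nut1','spray_can','wrench','grease_jar']
np.set_printoptions(precision=4,suppress=True)
print(env.state()); ims=[]
for c in ['side','top']:
    img,d,K,D,T=cam(c); ims.append(img); print(c,T,K[0,0])
    for n in names:
        for m in env.mark_of(n,c)[:2]:
            u,v=m['location']; 
            if 0<=u<511 and 0<=v<383: print(n,round(m['p'],2),np.round([u,v],1),world([u,v],d,K,D,T)[0])
save('a.png',np.hstack(ims)[:, :] if 0 else cv2.resize(np.vstack(ims),None,fx=.78,fy=.78))
E
```

```text
pics
{'time': 0.0, 'joints': array([-1.346 ,  0.2414,  0.0037,  1.3352, -0.    ,  1.5708]), 'joint_vel': array([-0.0005, -0.0001, -0.0017, -0.0007, -0.0005, -0.0005]), 'joint_torque': array([ -0.0004, -37.232 ,  25.2406,   0.0169,  -0.0003,   0.    ]), 'eef_pos': array([ 0.1113, -0.4869,  0.303 ]), 'orientation': array([-3.1197, -0.3521,  0.0004]), 'contact_force': array([-0.6479,  0.0998, -0.5283]), 'torque': array([-0.027 ,  0.0116,  0.0244]), 'gripper_width': 0.08543282307541646}
side [[-0.9593 -0.218   0.1798  0.326 ]
 [-0.2824  0.7209 -0.6329  0.7584]
 [ 0.0084 -0.6579 -0.7531  1.0735]
 [ 0.      0.      0.      1.    ]] 395.05626134621275
stand 0.63 [209.1 240.1] [0.6476 0.1086 0.0132]
housing_axle 0.72 [208.  217.3] [0.6459 0.0999 0.1238]
tray 0.84 [206.1 254. ] [0.6398 0.1579 0.0087]
tray 0.51 [213.1 213.9] [0.6304 0.0945 0.1397]
mirror_stand 0.73 [229.3 199.9] [ 0.6394 -0.0722  0.0103]
mirror_eye 0.54 [225.4 140.8] [ 0.6469 -0.0839  0.2735]
mirror_handle 0.66 [271.2 123.7] [ 0.5317 -0.1908  0.2837]
nut1 0.69 [272.4 124.6] [ 0.5274 -0.1893  0.2823]
nut1 0.62 [211.6 213.1] [0.
[... 523 characters left out ...]
177.3] [0.6197 0.1441 0.1419]
housing_bar 0.58 [248.6 203. ] [0.5596 0.0354 0.0065]
tray 0.91 [216.3 179.5] [0.6428 0.1715 0.0093]
tray 0.65 [128.6 185.8] [0.586  0.5161 0.0148]
mirror_stand 0.57 [282.4 183.2] [ 0.6496 -0.091   0.0123]
mirror_eye 0.48 [289.5 164.1] [ 0.6531 -0.0986  0.2737]
mirror_handle 0.41 [316.2 201. ] [ 0.5298 -0.1956  0.285 ]
plug 0.63 [228.5 173.5] [0.6416 0.1172 0.1232]
nut1 0.61 [236.9 171.5] [0.6535 0.0869 0.1176]
nut1 0.36 [236.2 177.4] [0.6264 0.0865 0.1338]
spray_can 0.66 [130.1 180.8] [0.5955 0.4987 0.0644]
spray_can 0.55 [236.4 178.1] [0.6237 0.0855 0.134 ]
wrench 0.56 [167.4 230.1] [0.4245 0.3401 0.0106]
grease_jar 0.54 [384.1 187.8] [ 0.6484 -0.4782  0.0793]
```

View pics/a.png

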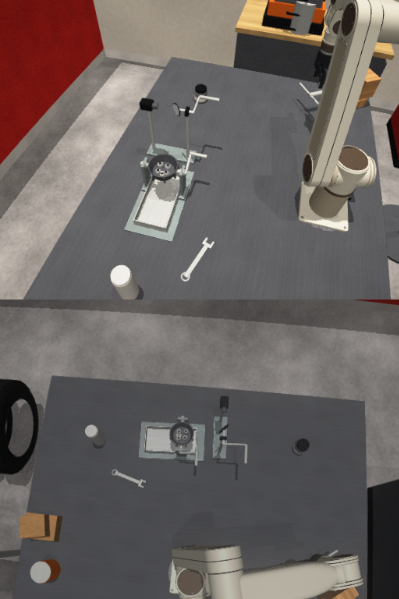

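The side and top views show the housing at about (0.63, 0.10), the mirror stand to its right, and the can, wrench and jar well clear. Next I'll fit the rig pose and yaw from the depth clouds.

```bash
cat > fit.py <<'E'
from h import *
np.set_printoptions(precision=4,suppress=True)
P=[];
for c in ['side','top']:
    img,d,K,D,T=cam(c); v,u=np.mgrid[0:384,0:512]; uv=np.c_[u.ravel(),v.ravel()]; z=d.ravel(); m=z>0
    W=(rays(uv[m],K,D)*z[m][:,None])@T[:3,:3].T+T[:3,3]; P.append(W)
    print(c,'bench z',np.median(W[(abs(W[:,0]-.45)<.05)&(abs(W[:,1])<.1)][:,2]))
def sel(W,x0,x1,y0,y1,z0,z1): return W[(W[:,0]>x0)&(W[:,0]<x1)&(W[:,1]>y0)&(W[:,1]<y1)&(W[:,2]>z0)&(W[:,2]<z1)]
for W,n in zip(P,['side','top']):
    print(n)
    h=sel(W,.45,.62,-.26,-.05,.255,.30); print('mirror handle',len(h)); 
    if n=='top' or 1:
        b=sel(W,.45,.585,-.26,-.165,.265,.30); c=b.mean(0); U=np.linalg.svd(b-c)[2][0]; U*=np.sign(U[0]); t=(b-c)@U; print(' bar',c,U,'ends',c+U*t.min(),c+U*t.max(),'yaw',np.arctan2(U[1],U[0]))
    r=sel(W,.55,.72,.02,.18,.152,.17); print('rim',len(r)); A=np.c_[2*r[:,:2],np.ones(len(r))]; 
    print(' minEncl',cv2.minEnclosingCircle(r[:,:2].astype(np.float32)), np.median(r[:,2]))
    b=sel(W,.40,.60,-.05,.1,.10,.30); print('housing bar pts',len(b)); c=b.mean(0);U=np.linalg.svd(b-c)[2][0]; U*=np.sign(U[0]);t=(b-c)@U; print(' ',c,U,c+U*t.min(),c+U*t.max())
    m=sel(W,.45,.8,-.05,.35,.003,.010); print('base',len(m),cv2.minAreaRect(m[:,:2].astype(np.float32)))
    m=sel(W,.45,.8,.0,.33,.028,.040); print('trayrim',len(m),cv2.minAreaRect(m[:,:2].astype(np.float32)))
    m=sel(W,.45,.8,-.2,-.05,.009,.016); print('mfoot',len(m),cv2.minAreaRect(m[:,:2].astype(np.float32)))
    for nm,x in [('hi rig',sel(W,.55,.9,-.2,.0,.25,.33))]: print(nm,len(x), x.mean(0) if len(x) else '', np.percentile(x,[2,98],axis=0) if len(x) else '')
E
python3 fit.py
```

```text
side bench z 3.4544149127846424e-05
top bench z 0.0010304722153926527
side
mirror handle 271
 bar [ 0.5426 -0.1857  0.2784] [0.9955 0.0926 0.0184] ends [ 0.5    -0.1897  0.2777] [ 0.5856 -0.1817  0.2792] yaw 0.09279347501810105
rim 419
 minEncl ((0.6350903511047363, 0.08082783222198486), 0.09901895374059677) 0.15748952328517984
housing bar pts 258
  [0.5508 0.0579 0.1601] [ 0.645   0.7178 -0.262 ] [0.5069 0.009  0.1779] [0.5904 0.102  0.144 ]
base 2975 ((0.625712513923645, 0.14982862770557404), (0.3989475667476654, 0.34968096017837524), 89.79684448242188)
trayrim 285 ((0.6383824348449707, 0.164069265127182), (0.16121509671211243, 0.25928857922554016), 0.7859029173851013)
mfoot 614 ((0.6784791946411133, -0.08336050808429718), (0.22030052542686462, 0.07071872800588608), 1.7762489318847656)
hi rig 614 [ 0.6796 -0.09    0.2813] [[ 0.5596 -0.1865  0.2575]
 [ 0.7866 -0.0615  0.2982]]
top
mirror handle 241
 bar [ 0.5464 -0.1895  0.2801] [ 0.9904  0.1327 -0.0377] ends [ 0.5023 -0.1954  0.2818] [ 0.5869 -0.1841  0.2786] yaw 0.13319116926735897
rim 270
 minEncl ((0.6362305879592896, 0.07691001147031784), 0.09585531800985336) 0.15801669911291272
housing bar pts 199
  [0.5502 0.0554 0.1609] [ 0.6194  0.7409 -0.2595] [0.5063 0.0029 0.1793] [0.5942 0.1081 0.1424]
base 2520 ((0.6250194311141968, 0.14985181391239166), (0.39960044622421265, 0.3499010503292084), 89.9742431640625)
trayrim 117 ((0.6238849759101868, 0.15966084599494934), (0.15870273113250732, 0.26094862818717957), 2.14963960647583)
mfoot 487 ((0.6242192387580872, -0.12436729669570923), (0.33979398012161255, 0.1487084925174713), 0.35352179408073425)
hi rig 450 [ 0.6722 -0.1022  0.285 ] [[ 0.5593 -0.1944  0.2644]
 [ 0.788  -0.0659  0.3014]]
```

```bash
cat >> fit.py <<'E'
print('-----')
from scipy.optimize import least_squares
def loc(W,p):
    c,s=np.cos(p[2]),np.sin(p[2]); d=W[:,:2]-p[:2]; return np.c_[d@[c,s],d@[-s,c],W[:,2]]
def fit(Ws,p):
    for it in range(6):
        g=.02 if it<2 else .012
        L=loc(Ws,p)
        rim=Ws[(L[:,2]>.156)&(L[:,2]<.166)&(abs(np.hypot(L[:,0],L[:,1])-.0555)<g)]
        hb=Ws[(L[:,0]>-.155)&(L[:,0]<-.10)&(np.hypot(L[:,1]+.0752,L[:,2]-.1674)<g+.007)]
        a=[p[3]-.152,p[3]-.082]
        mb=Ws[(L[:,0]>a[0])&(L[:,0]<a[1])&(np.hypot(L[:,1]-p[4]+.1,L[:,2]-.275)<g+.007)]
        def f(q):
            r=loc(rim,q);h=loc(hb,q);m=loc(mb,q)
            return np.r_[np.hypot(r[:,0],r[:,1])-.0555,np.hypot(h[:,1]+.0752,h[:,2]-.1674)-.007,np.hypot(m[:,1]-q[4]+.1,m[:,2]-.275)-.007,(q[3]-p[3])*.1]
        s=least_squares(f,p,loss='soft_l1',f_scale=.003); p=s.x
    print(len(rim),len(hb),len(mb),p,'rms',np.sqrt(np.mean(s.fun**2))); 
    L=loc(Ws,p); m=L[(abs(L[:,1]-p[4]+.1)<.015)&(abs(L[:,2]-.278)<.012)&(L[:,0]<0)&(L[:,0]>-.25)]; print(' mirror bar x ends in stand',np.percentile(m[:,0],[1,99]))
    m=L[(abs(L[:,1]+.0752)<.015)&(abs(L[:,2]-.17)<.014)&(L[:,0]<-.05)&(L[:,0]>-.25)]; print(' housing bar ends',np.percentile(m[:,0],[1,99]))
    m=L[(abs(L[:,1]+.21)<.06)&(abs(L[:,2]-.012)<.004)&(abs(L[:,0])<.25)]; print(' foot x,y',np.percentile(m[:,:2],[1,99],axis=0))
    return p
for Ws in [P[0],P[1],np.vstack(P)]:
    p=fit(Ws,np.array([.636,.095,.05,.02,-.19]))
    for nm,q in [('hbar',[-.12,-.0752]),('eye',p[3:]),('mgrip',[p[3]-.12,p[4]-.1])]:
        c,s=np.cos(p[2]),np.sin(p[2]); print(nm,p[0]+c*q[0]-s*q[1],p[1]+s*q[0]+c*q[1])
E
python3 fit.py | sed -n '/-----/,$p'
```

```text
-----
204 80 89 [ 0.6408  0.1043  0.0533  0.02   -0.1884] rms 0.002050209299022316
 mirror bar x ends in stand [-0.1557 -0.0705]
 housing bar ends [-0.152  -0.0864]
 foot x,y [[-0.08   -0.2233]
 [ 0.1365 -0.1531]]
hbar 0.5249847795035709 0.02284372864473072
eye 0.6708210941456266 -0.08275562125673815
mgrip 0.5563222032216314 -0.18901005164519313
130 58 91 [ 0.6388  0.1003  0.0474  0.02   -0.1861] rms 0.0027490305509754883
 mirror bar x ends in stand [-0.1495 -0.0675]
 housing bar ends [-0.1519 -0.0858]
 foot x,y [[-0.237  -0.2658]
 [ 0.227  -0.1538]]
hbar 0.5224511581733254 0.019461231511481325
eye 0.6675481609161 -0.08466843697634839
mgrip 0.5524212959563108 -0.19024213144864804
334 138 179 [ 0.64    0.1029  0.0514  0.02   -0.1877] rms 0.00262241676358646
 mirror bar x ends in stand [-0.1529 -0.0695]
 housing bar ends [-0.1531 -0.0858]
 foot x,y [[-0.2249 -0.263 ]
 [ 0.2052 -0.1522]]
hbar 0.5240470362226267 0.021656017259761767
eye 0.669645597899173 -0.083542957516632
mgrip 0.5549431598083028 -0.18957762494200803
```

Rig fit: stand at (0.640, 0.103) with yaw 0.051, and the mirror at stand (0, -0.188). The housing grip point is about (0.524, 0.022, 0.167). Working out the move to above the bar.

```bash
cat >> h.py <<'E'
S=np.array([.640,.103,0.]);YAW=.051; MY=-.188
def setpose(): 
    pass
def sw(q): c,s=np.cos(YAW),np.sin(YAW); return np.array([S[0]+c*q[0]-s*q[1],S[1]+s*q[0]+c*q[1],q[2]])
RT=(R.from_euler('z',YAW)*R.from_euler('x',np.pi))
def rel(P,Rt=RT):
    s=env.state(); R0=R.from_rotvec(s['orientation']); return np.round(np.r_[R0.inv().apply(np.array(P)-s['eef_pos']),(R0.inv()*Rt).as_rotvec()],4)
def hb(q): return sw([-.12,.08*np.sin(q-1.222),.14+.08*np.cos(q-1.222)])
def mb(q): return sw([-.12,MY-.1*np.cos(q),.275+.1*np.sin(q)])
def grasp(p,dz=0): return np.array(p)+[0,0,.054+dz]
E
python3 -c "
from h import *
print(hb(0),rel(grasp(hb(0),.09)))"
```

```text
[0.52398869 0.02179763 0.16734135] [ 0.5157 -0.4044 -0.0074 -0.      0.      0.1738]
```

>>> {"name": "send_rows", "arguments": {
  "targets": [
    [0.13,-0.1,-0.007,0,0,0.04,1],
    [0.26,-0.2,-0.007,0,0,0.08,1],
    [0.38,-0.3,-0.007,0,0,0.13,1],
    [0.516,-0.404,-0.007,0,0,0.174,1],
    [0.516,-0.404,-0.007,0,0,0.174,1],
    [0.516,-0.404,-0.007,0,0,0.174,1],
    [0.516,-0.404,-0.007,0,0,0.174,1],
    [0.516,-0.404,-0.007,0,0,0.174,1],
    [0.516,-0.404,-0.007,0,0,0.174,1],
    [0.516,-0.404,-0.007,0,0,0.174,1],
    [0.516,-0.404,-0.007,0,0,0.174,1],
    [0.516,-0.404,-0.007,0,0,0.174,1],
    [0.516,-0.404,-0.007,0,0,0.174,1],
    [0.516,-0.404,-0.007,0,0,0.174,1],
    [0.516,-0.404,-0.007,0,0,0.174,1],
    [0.516,-0.404,-0.007,0,0,0.174,1],
    [0.516,-0.404,-0.007,0,0,0.174,1],
    [0.516,-0.404,-0.007,0,0,0.174,1]
  ]
}}

```text
time: 3.3
eef_pos: [0.5238, 0.0201, 0.3113]
orientation: [3.141, 0.076, 0.001]
contact_force: [0.2, -0.1, -0.3]
gripper_width: 0.0855
```

```bash
python3 - <<'E'
from h import *
np.set_printoptions(precision=4,suppress=True)
img,d,K,D,T=cam('wrist'); s=env.state(); print(s['time'],s['eef_pos'],s['orientation'],s['contact_force'],s['joints'])
for n in ['housing_bar','mirror_handle']: print(n,[(m['p'],m['location']) for m in env.mark_of(n,'wrist')[:2]])
b=[sw([x,-.0752,.1744]) for x in (-.152,-.12,-.09)]; uv=proj(b,K,D,T); print(uv); im=img.copy()
for u,v in uv: cv2.circle(im,(int(u),int(v)),4,(255,0,0),1)
for a in np.linspace(0,6.28,30):
    u,v=proj(sw([.058*np.cos(a),.058*np.sin(a),.16]),K,D,T)[0]; cv2.circle(im,(int(u),int(v)),2,(0,255,0),1)
save('b.png',im); print(rel(grasp(hb(0))))
E
```

```text
3.35 [0.5239 0.0203 0.3114] [3.1406 0.0766 0.0008] [-0.2122  0.1796  1.0925] [ 0.0387  0.2857  0.0845  1.3692 -0.0001  3.1315]
housing_bar [(0.73, [257.4, 199.2]), (0.45, [189.9, 62.1])]
mirror_handle []
[[256.2716 243.1144]
 [256.0541 203.9749]
 [255.8332 164.4252]]
[-0.0001 -0.0012  0.09    0.0001 -0.0006 -0.0016]
```

View pics/b.png

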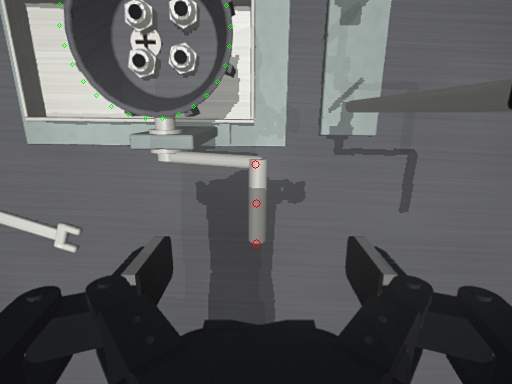

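The wrist view shows the four nuts around the plug cross near (147, 42). The bar lies at column 257, rows 160–243, so the fit agrees within about 1 mm. Joint 6 is at 3.13, almost at its limit, and the swing would push it past. I'll turn the tool a half turn here first.

```bash
python3 -c "
from h import *
print(np.round(env.camera_params('wrist')['tool_from_camera'],3))"
```

```text
[[-0.    -0.964 -0.265  0.067]
 [ 1.    -0.001  0.     0.   ]
 [-0.001 -0.265  0.964 -0.07 ]
 [ 0.     0.     0.     1.   ]]
```

>>> {"name": "send_rows", "arguments": {
  "targets": [
    [0,0,0,0,0,-0.15,1],
    [0,0,0,0,0,-0.3,1],
    [0,0,0,0,0,-0.45,1],
    [0,0,0,0,0,-0.6,1],
    [0,0,0,0,0,-0.75,1],
    [0,0,0,0,0,-0.9,1],
    [0,0,0,0,0,-1.05,1],
    [0,0,0,0,0,-1.2,1],
    [0,0,0,0,0,-1.35,1],
    [0,0,0,0,0,-1.5,1],
    [0,0,0,0,0,-1.65,1],
    [0,0,0,0,0,-1.8,1],
    [0,0,0,0,0,-1.95,1],
    [0,0,0,0,0,-2.1,1],
    [0,0,0,0,0,-2.25,1],
    [0,0,0,0,0,-2.4,1],
    [0,0,0,0,0,-2.55,1],
    [0,0,0,0,0,-2.7,1],
    [0,0,0,0,0,-2.85,1],
    [0,0,0,0,0,-3.0,1]
  ]
}}

```text
time: 5.45
eef_pos: [0.5243, 0.021, 0.311]
orientation: [0.134, 3.139, -0.0]
contact_force: [-0.4, 0.1, -0.9]
gripper_width: 0.085
```

```bash
cat >> h.py <<'E'
RF=R.from_euler('z',YAW+np.pi)*R.from_euler('x',np.pi)
E
python3 -c "
from h import *
s=env.state();print(s['time'],s['joints'])
print(rel(grasp(hb(0)),RF),rel(grasp(hb(0),.09),RF))"
```

```text
5.45 [ 4.01177523e-02  2.86798938e-01  8.52795855e-02  1.36910707e+00
 -3.63388444e-05  1.25381396e-01]
[ 0.0004  0.0007  0.0897 -0.      0.0002 -0.1363] [ 0.0003  0.0007 -0.0003 -0.      0.0002 -0.1363]
```

>>> {"name": "send_rows", "arguments": {
  "targets": [
    [0,0.001,0.02,0,0,-0.136,1],
    [0,0.001,0.05,0,0,-0.136,0.5],
    [0,0.001,0.08,0,0,-0.136,0],
    [0,0.001,0.09,0,0,-0.136,0],
    [0,0.001,0.09,0,0,-0.136,0],
    [0,0.001,0.09,0,0,-0.136,-1],
    [0,0.001,0.09,0,0,-0.136,-1],
    [0,0.001,0.09,0,0,-0.136,-1],
    [0,0.001,0.09,0,0,-0.136,-1],
    [0,0.001,0.09,0,0,-0.136,-1],
    [0,0.001,0.09,0,0,-0.136,-1]
  ],
  "grip_force": 30
}}

```text
time: 6.55
eef_pos: [0.5256, 0.0217, 0.2227]
orientation: [-0.07, 3.137, -0.003]
contact_force: [-0.3, -4.5, 6.2]
gripper_width: 0.0126
```

```bash
python3 -c "
from h import *
np.set_printoptions(precision=4,suppress=True)
s=env.state();print(s['time'],s['eef_pos'],s['contact_force'],s['gripper_width'],s['joints'])
print(rel(grasp(hb(0)),RF))
for q in np.arange(0,2.46,.1225): print(round(q,3),np.round(R.from_rotvec(s['orientation']).inv().apply(hb(q)-hb(0)),3).tolist())"
```

```text
6.55 [0.5256 0.0217 0.2227] [-0.3022 -4.5027  6.1605] 0.012613062454677242 [ 0.042   0.3381 -0.0785  1.1504 -0.0017 -0.0024]
[ 0.0016  0.0002  0.0014 -0.0017  0.0038 -0.0066]
0.0 [0.0, 0.0, 0.0]
0.122 [-0.0, 0.004, -0.009]
0.245 [-0.0, 0.009, -0.017]
0.368 [0.0, 0.015, -0.025]
0.49 [0.0, 0.022, -0.032]
0.612 [0.0, 0.029, -0.038]
0.735 [0.0, 0.038, -0.043]
0.857 [0.0, 0.047, -0.047]
0.98 [0.0, 0.056, -0.05]
1.102 [0.0, 0.066, -0.052]
1.225 [0.0, 0.075, -0.053]
1.348 [0.0, 0.085, -0.052]
1.47 [0.0, 0.095, -0.05]
1.592 [0.001, 0.104, -0.047]
1.715 [0.001, 0.113, -0.043]
1.838 [0.001, 0.121, -0.038]
1.96 [0.001, 0.129, -0.032]
2.082 [0.001, 0.136, -0.025]
2.205 [0.001, 0.142, -0.017]
2.328 [0.001, 0.147, -0.009]
2.45 [0.001, 0.151, 0.0]
```

>>> {"name": "send_rows", "arguments": {
  "targets": [
    [0,0.004,-0.009,0,0,0,-1],
    [0,0.009,-0.017,0,0,0,-1],
    [0,0.015,-0.025,0,0,0,-1],
    [0,0.022,-0.032,0,0,0,-1],
    [0,0.029,-0.038,0,0,0,-1],
    [0,0.038,-0.043,0,0,0,-1],
    [0,0.047,-0.047,0,0,0,-1],
    [0,0.056,-0.05,0,0,0,-1],
    [0,0.066,-0.052,0,0,0,-1],
    [0,0.075,-0.053,0,0,0,-1]
  ]
}}

```text
time: 7.55
eef_pos: [0.5225, 0.096, 0.2763]
orientation: [-0.068, 3.135, -0.006]
contact_force: [1.6, -6.8, 7.9]
gripper_width: 0.0126
```

```bash
python3 -c "
from h import *
np.set_printoptions(precision=4,suppress=True)
s=env.state();print(s['time'],s['eef_pos'],s['contact_force'],s['gripper_width'],s['joints'])
print(rel(grasp(hb(1.225)),RF))
for q in np.arange(1.225,2.46,.1225): print(round(q,3),np.round(R.from_rotvec(s['orientation']).inv().apply(hb(q)-hb(1.225)),3).tolist())"
```

```text
7.55 [0.5225 0.096  0.2763] [ 1.6035 -6.7787  7.9186] 0.01257841885382048 [ 0.1836  0.3122  0.0294  1.2829 -0.0047  0.1403]
[ 0.0024  0.0013  0.0023 -0.004   0.0057 -0.0077]
1.225 [0.0, 0.0, 0.0]
1.348 [0.0, 0.01, 0.001]
1.47 [0.0, 0.019, 0.002]
1.593 [0.0, 0.029, 0.005]
1.715 [0.0, 0.038, 0.009]
1.838 [0.0, 0.046, 0.014]
1.96 [0.001, 0.054, 0.021]
2.083 [0.001, 0.061, 0.028]
2.205 [0.001, 0.066, 0.035]
2.328 [0.001, 0.071, 0.044]
2.45 [0.001, 0.075, 0.053]
```

>>> {"name": "send_rows", "arguments": {
  "targets": [
    [0,0.005,0,0,0,0,-1],
    [0,0.01,0.001,0,0,0,-1],
    [0,0.019,0.002,0,0,0,-1],
    [0,0.024,0.003,0,0,0,-1],
    [0,0.029,0.005,0,0,0,-1],
    [0,0.034,0.007,0,0,0,-1],
    [0,0.038,0.009,0,0,0,-1],
    [0,0.042,0.011,0,0,0,-1],
    [0,0.046,0.014,0,0,0,-1],
    [0,0.054,0.021,0,0,0,-1],
    [0,0.061,0.028,0,0,0,-1],
    [0,0.066,0.035,0,0,0,-1],
    [0,0.071,0.044,0,0,0,-1],
    [0,0.074,0.05,0,0,0,-1],
    [0,0.074,0.05,0,0,0,-1],
    [0,0.074,0.05,0,0,0,-1],
    [0,0.074,0.05,0,0,0,-1]
  ]
}}

```text
time: 9.25
eef_pos: [0.5192, 0.1711, 0.2241]
orientation: [-0.07, 3.137, -0.001]
contact_force: [6.2, -2.9, -2.0]
gripper_width: 0.0127
```

```bash
python3 - <<'E'
from h import *
np.set_printoptions(precision=4,suppress=True)
s=env.state();print(s['time'],s['eef_pos'],s['contact_force'],s['gripper_width'],s['joints'])
print(rel(grasp(hb(2.42)),RF))
ims=[]
for c in ['side','top']:
    img,d,K,D,T=cam(c); u,v=proj(sw([0,.05,.05]),K,D,T)[0]; u,v=int(u),int(v)
    for m in env.mark_of('nut1',c): 
        a,b=m['location']; w=world([a,b],d,K,D,T)[0]; q=w-S; cc,ss=np.cos(YAW),np.sin(YAW)
        print(c,round(m['p'],2),w,'stand',cc*q[0]+ss*q[1],-ss*q[0]+cc*q[1])
    ims.append(cv2.resize(img[v-55:v+55,u-65:u+65],(520,440),interpolation=cv2.INTER_CUBIC))
save('c.png',cv2.resize(np.hstack(ims),(800,338)))
E
```

```text
9.25 [0.5192 0.1711 0.2241] [ 6.2497 -2.9269 -1.9679] 0.01270842420919298 [ 0.319   0.3763 -0.0183  1.1733 -0.0018  0.2743]
[ 0.0028  0.0004  0.0009 -0.0009  0.0033 -0.0063]
side 0.58 [0.6816 0.141  0.0116] stand 0.0434694599333816 0.03581869315862653
side 0.53 [0.6463 0.1541 0.0313] stand 0.008895376202272806 0.05072609865071088
side 0.44 [0.6208 0.1513 0.0221] stand -0.016670335602294726 0.04925209074563734
side 0.38 [0.6696 0.1749 0.0179] stand 0.03321812693734603 0.07028407634804505
```

View pics/c.png

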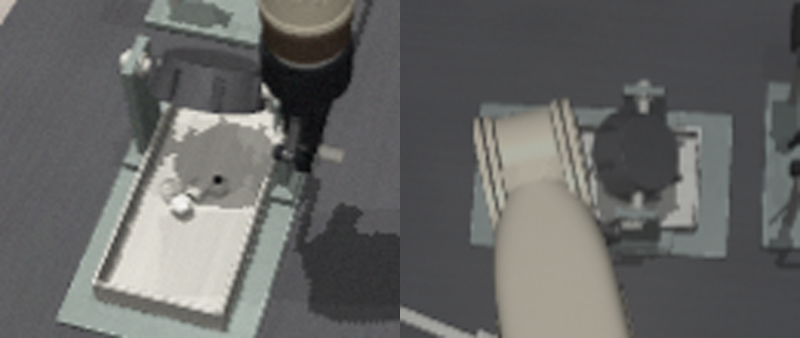

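Four nut detections, all inside the tray footprint (stand x -0.017 to 0.043, y 0.036 to 0.070). In the crop, nuts show near (168,185), (181,205) and (217,180). Next I'll swing the housing back.

>>> {"name": "send_rows", "arguments": {
  "targets": [
    [0,-0.002,-0.006,0,0,0,-1],
    [0,-0.007,-0.014,0,0,0,-1],
    [0,-0.013,-0.022,0,0,0,-1],
    [0,-0.02,-0.029,0,0,0,-1],
    [0,-0.028,-0.035,0,0,0,-1],
    [0,-0.036,-0.04,0,0,0,-1],
    [0,-0.045,-0.044,0,0,0,-1],
    [0,-0.054,-0.047,0,0,0,-1],
    [0,-0.064,-0.049,0,0,0,-1],
    [0,-0.074,-0.05,0,0,0,-1],
    [0,-0.083,-0.049,0,0,0,-1],
    [0,-0.093,-0.047,0,0,0,-1],
    [0,-0.102,-0.044,0,0,0,-1],
    [0,-0.111,-0.04,0,0,0,-1],
    [0,-0.12,-0.035,0,0,0,-1],
    [0,-0.127,-0.029,0,0,0,-1],
    [0,-0.134,-0.022,0,0,0,-1],
    [0,-0.14,-0.014,0,0,0,-1],
    [0,-0.145,-0.006,0,0,0,-1],
    [0,-0.149,0.002,0,0,0,-1]
  ]
}}

```text
time: 11.45
eef_pos: [0.5251, 0.023, 0.2215]
orientation: [-0.072, 3.139, 0.004]
contact_force: [1.2, 4.5, 4.9]
gripper_width: 0.0128
```

```bash
python3 -c "
from h import *
np.set_printoptions(precision=4,suppress=True)
s=env.state();print(s['time'],s['eef_pos'],s['contact_force'],s['gripper_width'])
print(rel(grasp(hb(0)),RF))"
```

```text
11.45 [0.5251 0.023  0.2215] [1.2386 4.5153 4.9094] 0.012769531083799949
[ 0.0011 -0.0012  0.0001  0.0027  0.0014 -0.0052]
```

>>> {"name": "send_rows", "arguments": {
  "targets": [
    [0,-0.001,0.002,0,0,0,-1],
    [0,-0.001,0.004,0,0,0,-1],
    [0,-0.001,0.004,0,0,0,-1],
    [0,-0.001,0.004,0,0,0,-1]
  ]
}}

```text
time: 11.85
eef_pos: [0.5251, 0.0215, 0.2173]
orientation: [-0.071, 3.14, 0.001]
contact_force: [5.1, 3.7, -0.0]
gripper_width: 0.0131
```

```bash
python3 -c "
from h import *
np.set_printoptions(precision=4,suppress=True)
s=env.state();print(s['time'],s['eef_pos'],s['contact_force'],s['gripper_width'])
print(rel(grasp(hb(0)),RF))"
```

```text
11.85 [0.5251 0.0215 0.2173] [ 5.086   3.7384 -0.0132] 0.01311293372863409
[ 0.0011  0.0004 -0.004   0.0004  0.0008 -0.0057]
```

>>> {"name": "send_rows", "arguments": {
  "targets": [
    [0,0,0,0,0,0,0],
    [0,0,0,0,0,0,0],
    [0,0,0,0,0,0,0],
    [0,0,-0.03,0,0,0,0.3],
    [0,0,-0.07,0,0,0,1],
    [0,0,-0.12,0,0,0,1],
    [0,0,-0.16,0,0,0,1],
    [0,0,-0.16,0,0,0,1]
  ]
}}

```text
time: 12.65
eef_pos: [0.5261, 0.0211, 0.3843]
orientation: [-0.07, 3.129, -0.001]
contact_force: [0.3, 0.4, 0.8]
gripper_width: 0.0853
```

```bash
python3 - <<'E'
from h import *
np.set_printoptions(precision=4,suppress=True)
s=env.state();print(s['time'],s['eef_pos'],s['contact_force'],s['gripper_width'])
c,sn=np.cos(YAW),np.sin(YAW)
def st(W): d=W-S; return np.c_[d[:,0]*c+d[:,1]*sn,-d[:,0]*sn+d[:,1]*c,W[:,2]]
ims=[]
for cn in ['side','top','wrist']:
    img,d,K,D,T=cam(cn); v,u=np.mgrid[0:384,0:512]; uv=np.c_[u.ravel(),v.ravel()]; z=d.ravel(); m=z>0
    L=st((rays(uv[m],K,D)*z[m][:,None])@T[:3,:3].T+T[:3,3])
    b=L[(L[:,0]>-.152)&(L[:,0]<-.10)&(abs(L[:,1]+.075)<.035)&(L[:,2]>.12)&(L[:,2]<.2)]
    print(cn,'bar',len(b),b.mean(0) if len(b) else '', np.percentile(b[:,2],98) if len(b) else '')
    for r in [.047,.054]:
      pass
    k=L[(abs(np.hypot(L[:,0],L[:,1])-.0555)<.005)&(L[:,2]>.14)&(L[:,2]<.18)]
    if len(k)>10: print('  rim plane slope y:',np.polyfit(k[:,1],k[:,2],1), len(k))
    for m in env.mark_of('nut1',cn): 
        a,b=m['location']; print('  nut',round(m['p'],2),st(world([a,b],d,K,D,T))[0])
    if cn!='wrist':
        u,v=proj(sw([0,.03,.08]),K,D,T)[0]; u,v=int(u),int(v); ims.append(cv2.resize(img[v-55:v+55,u-65:u+65],(400,338),interpolation=cv2.INTER_CUBIC))
save('d.png',np.hstack(ims))
print(rel(grasp(mb(0)),RF),rel(grasp(mb(0),.1),RF))
E
```

```text
12.65 [0.5261 0.0211 0.3843] [0.3157 0.4468 0.766 ] 0.08527161937136749
side bar 79 [-0.1265 -0.0706  0.1718] 0.17664395248735193
  rim plane slope y: [-0.0161  0.1547] 372
  nut 0.59 [-0.0138  0.0349  0.0206]
  nut 0.39 [0.0389 0.0377 0.0109]
  nut 0.38 [0.0343 0.0711 0.0117]
  nut 0.38 [0.009  0.0595 0.0388]
top bar 0  
  rim plane slope y: [-0.015   0.1597] 66
  nut 0.53 [0.0088 0.08   0.0091]
wrist bar 763 [-0.127  -0.0764  0.1729] 0.17560343351219915
  rim plane slope y: [-0.0091  0.1552] 1524
  nut 0.59 [-0.069   0.0004  0.1532]
[-0.0016 -0.2123  0.047  -0.0002 -0.0041 -0.0058] [-0.0012 -0.2123 -0.053  -0.0002 -0.0041 -0.0058]
```

View pics/d.png

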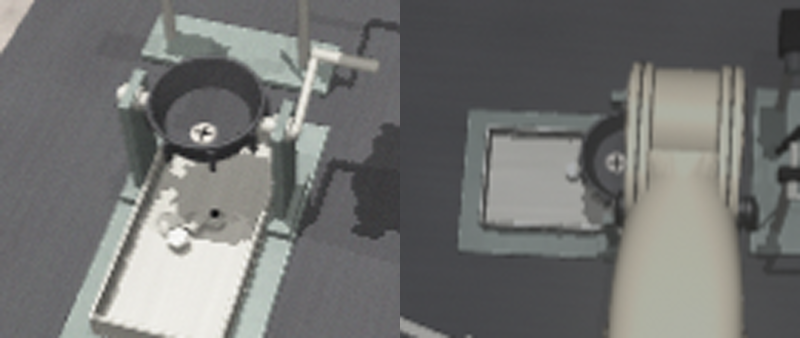

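The bowl is empty with the plug cross visible at (205,132) in the left crop. The bar is back at its start height (top 0.1756 against 0.1744 expected). Moving above the mirror handle, with a zoomed side view to count the nuts.

>>> {"name": "send_rows", "arguments": {
  "targets": [
    [0,0,-0.03,0,0,0,1],
    [0,0,-0.053,0,0,-0.006,1],
    [0,-0.05,-0.053,0,0,-0.006,1],
    [0,-0.1,-0.053,0,0,-0.006,1],
    [-0.001,-0.15,-0.053,0,-0.004,-0.006,1],
    [-0.001,-0.2,-0.053,0,-0.004,-0.006,1],
    [-0.001,-0.212,-0.053,0,-0.004,-0.006,1],
    [-0.001,-0.212,-0.053,0,-0.004,-0.006,1],
    [-0.001,-0.212,-0.053,0,-0.004,-0.006,1]
  ]
}}

```text
time: 13.85
eef_pos: [0.535, -0.1897, 0.4299]
orientation: [-0.08, 3.138, 0.002]
contact_force: [-0.2, 0.1, -0.0]
gripper_width: 0.0856
```

```bash
python3 - <<'E'
from h import *
np.set_printoptions(precision=4,suppress=True)
img,d,K,D,T=cam('wrist'); s=env.state();print(s['time'],s['eef_pos'],s['contact_force'],s['joints'])
c,sn=np.cos(YAW),np.sin(YAW)
def st(W): d=W-S; return np.c_[d[:,0]*c+d[:,1]*sn,-d[:,0]*sn+d[:,1]*c,W[:,2]]
def cloud(d,K,D,T):
    v,u=np.mgrid[0:384,0:512]; uv=np.c_[u.ravel(),v.ravel()]; z=d.ravel(); m=z>0
    return st((rays(uv[m],K,D)*z[m][:,None])@T[:3,:3].T+T[:3,3])
L=cloud(d,K,D,T); b=L[(L[:,0]>-.16)&(L[:,0]<-.08)&(abs(L[:,1]-MY+.1)<.03)&(abs(L[:,2]-.28)<.03)]
print('mbar stand',len(b),b.mean(0),np.percentile(b,[2,98],axis=0)); print(env.mark_of('mirror_handle','wrist')[:1])
im=img.copy()
for u,v in proj([mb(0)],K,D,T): cv2.circle(im,(int(u),int(v)),4,(255,0,0),1)
img,d,K,D,T=cam('side'); u,v=proj(sw([0.01,.05,.02]),K,D,T)[0]; u,v=int(u),int(v)
k=cv2.resize(img[v-24:v+24,u-32:u+32],(512,384),interpolation=cv2.INTER_CUBIC); k=np.clip((k.astype(float)/255)**.7*255,0,255).astype(np.uint8)
save('e.png',cv2.resize(np.hstack([im,k]),(800,300)))
L=cloud(d,K,D,T); n=L[(abs(L[:,0])<.06)&(L[:,1]>-.06)&(L[:,1]<.18)&(L[:,2]>.008)&(L[:,2]<.08)]; print(len(n),np.sort(n[:,2])[-8:])
print(rel(grasp(mb(0)),RF))
E
```

```text
13.9 [ 0.5351 -0.189   0.4304] [ 0.2749 -0.0204  0.6809] [-0.3404  0.3743  0.5151  1.7093  0.0021 -0.393 ]
mbar stand 1609 [-0.1196 -0.2892  0.2804] [[-0.1545 -0.2961  0.2751]
 [-0.0817 -0.2824  0.2829]]
[{'location': [256.3, 193.7], 'p': 0.83}]
1714 [0.0394 0.0401 0.0402 0.0403 0.0404 0.0407 0.0414 0.0449]
[ 0.0009 -0.0022  0.102   0.0003  0.0039  0.0026]
```

View pics/e.png

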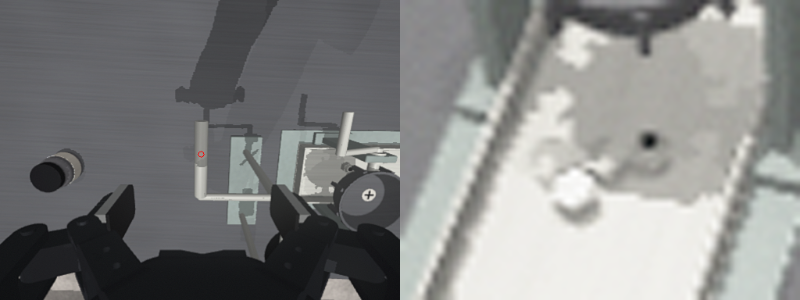

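The wrist view shows the mirror handle at (201,154) under the red mark, matching the fit. The side zoom shows nuts in the tray near (550,160), (573,187) and (648,145), with another partly in shadow. Descending to grip.

>>> {"name": "send_rows", "arguments": {
  "targets": [
    [0.001,-0.002,0.04,0,0.004,0.003,1],
    [0.001,-0.002,0.08,0,0.004,0.003,0.5],
    [0.001,-0.002,0.102,0,0.004,0.003,0],
    [0.001,-0.002,0.102,0,0.004,0.003,0],
    [0.001,-0.002,0.102,0,0.004,0.003,0],
    [0.001,-0.002,0.102,0,0.004,0.003,-1],
    [0.001,-0.002,0.102,0,0.004,0.003,-1],
    [0.001,-0.002,0.102,0,0.004,0.003,-1],
    [0.001,-0.002,0.102,0,0.004,0.003,-1],
    [0.001,-0.002,0.102,0,0.004,0.003,-1]
  ],
  "grip_force": 40
}}

```text
time: 15.0
eef_pos: [0.5355, -0.1918, 0.3301]
orientation: [-0.076, 3.137, 0.001]
contact_force: [2.4, 4.3, 3.9]
gripper_width: 0.0124
```

```bash
python3 -c "
from h import *
np.set_printoptions(precision=4,suppress=True)
s=env.state();print(s['time'],s['eef_pos'],s['contact_force'],s['gripper_width'],s['joints'])
print(rel(grasp(mb(0)),RF))
qt=np.arctan2(.149,.015-MY);print(qt)
for q in np.linspace(0,qt,13): print(round(q,3),np.round(R.from_rotvec(s['orientation']).inv().apply(mb(q)-mb(0)),3).tolist())"
```

```text
15.0 [ 0.5355 -0.1918  0.3301] [2.3688 4.2562 3.908 ] 0.012403960251282367 [-0.3447  0.3698  0.2514  1.4494  0.0019 -0.3934]
[ 0.0007  0.0011  0.0011  0.0006  0.0034 -0.0023]
0.6331758204587279
0.0 [0.0, 0.0, 0.0]
0.053 [-0.0, 0.0, -0.005]
0.106 [-0.0, 0.001, -0.011]
0.158 [-0.0, 0.001, -0.016]
0.211 [-0.0, 0.002, -0.021]
0.264 [-0.0, 0.003, -0.026]
0.317 [-0.0, 0.005, -0.031]
0.369 [-0.0, 0.007, -0.036]
0.422 [-0.0, 0.009, -0.041]
0.475 [-0.0, 0.011, -0.046]
0.528 [-0.0, 0.014, -0.05]
0.58 [-0.0, 0.016, -0.055]
0.633 [-0.0, 0.019, -0.059]
```

>>> {"name": "send_rows", "arguments": {
  "targets": [
    [0,0,-0.005,0,0,0,-1],
    [0,0.001,-0.011,0,0,0,-1],
    [0,0.001,-0.016,0,0,0,-1],
    [0,0.002,-0.021,0,0,0,-1],
    [0,0.003,-0.026,0,0,0,-1],
    [0,0.005,-0.031,0,0,0,-1],
    [0,0.007,-0.036,0,0,0,-1],
    [0,0.009,-0.041,0,0,0,-1],
    [0,0.011,-0.046,0,0,0,-1],
    [0,0.014,-0.05,0,0,0,-1],
    [0,0.016,-0.055,0,0,0,-1],
    [0,0.019,-0.059,0,0,0,-1],
    [0,0.019,-0.059,0,0,0,-1],
    [0,0.019,-0.059,0,0,0,-1],
    [0,0.019,-0.059,0,0,0,-1]
  ]
}}

```text
time: 16.5
eef_pos: [0.5342, -0.1736, 0.3877]
orientation: [-0.075, 3.14, -0.001]
contact_force: [5.1, 0.3, -3.4]
gripper_width: 0.0126
```

```bash
python3 - <<'E'
from h import *
np.set_printoptions(precision=4,suppress=True)
s=env.state();print(s['time'],s['eef_pos'],s['contact_force'],s['gripper_width']); qt=.633
print(rel(grasp(mb(qt)),RF))
c,sn=np.cos(YAW),np.sin(YAW)
def st(W): d=W-S; return np.c_[d[:,0]*c+d[:,1]*sn,-d[:,0]*sn+d[:,1]*c,W[:,2]]
for cn in ['side','top','wrist']:
    img,d,K,D,T=cam(cn); v,u=np.mgrid[0:384,0:512]; uv=np.c_[u.ravel(),v.ravel()]; z=d.ravel(); m=z>0
    L=st((rays(uv[m],K,D)*z[m][:,None])@T[:3,:3].T+T[:3,3])
    # crank arm (stand x about -.07): line from axle to bar
    k=L[(L[:,0]>-.086)&(L[:,0]<-.060)&(L[:,1]>MY-.10)&(L[:,1]<MY-.012)&(L[:,2]>.26)&(L[:,2]<.38)]
    if len(k)>15:
        p=np.polyfit(k[:,1],k[:,2],1); print(cn,'arm pts',len(k),'slope angle',-np.arctan(p[0]),'at axle z',np.polyval(p,MY))
    b=L[(L[:,0]>-.105)&(L[:,0]<-.075)&(L[:,1]<MY-.06)&(L[:,1]>MY-.11)&(L[:,2]>.31)&(L[:,2]<.36)]
    if len(b): print('  bar',len(b),b.mean(0),np.percentile(b[:,2],97))
    for nm in ['plug','mirror_eye']:
        for mm in env.mark_of(nm,cn)[:1]:
            print('  ',nm,round(mm['p'],2),st(world(mm['location'],d,K,D,T))[0])
    for mm in env.mark_of('nut1',cn): print('  nut',round(mm['p'],2),st(world(mm['location'],d,K,D,T))[0])
    if cn=='side': a=img[80:300,120:340]
    if cn=='wrist': w=img
save('f.png',np.hstack([cv2.resize(a,(384,384)),cv2.resize(w,(400,384))]))
E
```

```text
16.5 [ 0.5342 -0.1736  0.3877] [ 5.0531  0.2787 -3.3767] 0.012604167783591459
[ 0.0002  0.0022 -0.0005 -0.0005  0.0005 -0.003 ]
side arm pts 88 slope angle 0.6095552466036452 at axle z 0.2783071239657926
  bar 42 [-0.089  -0.2663  0.3342] 0.3386082695657412
   plug 0.95 [0.0028 0.0176 0.1236]
   mirror_eye 0.79 [ 0.0904 -0.4715  0.0037]
  nut 0.62 [0.0039 0.0532 0.0312]
  nut 0.48 [-0.0177  0.0431  0.0217]
  nut 0.42 [0.0356 0.0582 0.0313]
top arm pts 35 slope angle 0.5447679400480295 at axle z 0.2806455885324065
   plug 0.74 [0.0045 0.0122 0.1252]
   mirror_eye 0.66 [-0.0038 -0.1887  0.2851]
  nut 0.45 [0.0139 0.0808 0.0272]
wrist arm pts 26 slope angle 0.39301806411187207 at axle z 0.29744023622249754
  bar 906 [-0.0955 -0.272   0.3364] 0.3385595213045082
   plug 0.57 [0.0032 0.0106 0.127 ]
   mirror_eye 0.74 [-0.0059 -0.1986  0.011 ]
  nut 0.6 [0.0036 0.0442 0.0205]
  nut 0.48 [-0.0165  0.0312  0.0215]
  nut 0.28 [0.0119 0.0063 0.1263]
```

View pics/f.png

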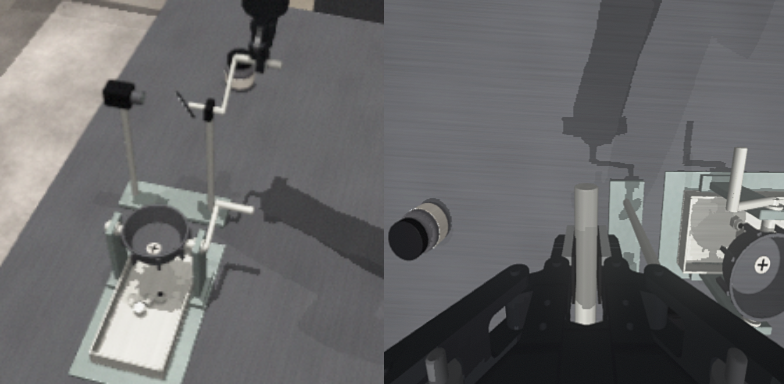

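The fingers hold the bar; the arm slope and bar height put the mirror at about 0.60 rad, with a target of about 0.635. I'll nudge it up by roughly 0.03 rad.

>>> {"name": "send_rows", "arguments": {
  "targets": [
    [0,0.001,-0.001,0,0,0,-1],
    [0,0.002,-0.0025,0,0,0,-1],
    [0,0.002,-0.0025,0,0,0,-1],
    [0,0.002,-0.0025,0,0,0,-1],
    [0,0.002,-0.0025,0,0,0,-1],
    [0,0.002,-0.0025,0,0,0,-1]
  ]
}}

```text
time: 17.7
eef_pos: [0.5341, -0.1717, 0.3902]
orientation: [-0.075, 3.14, -0.001]
contact_force: [5.9, 0.3, -3.3]
gripper_width: 0.0124
```

```bash
python3 - <<'E'
from h import *
np.set_printoptions(precision=4,suppress=True)
s=env.state();print(s['time'],s['eef_pos'],s['contact_force'],s['gripper_width'])
print('q kin',np.arcsin((s['eef_pos'][2]-.3301)/.1))
c,sn=np.cos(YAW),np.sin(YAW)
def st(W): d=W-S; return np.c_[d[:,0]*c+d[:,1]*sn,-d[:,0]*sn+d[:,1]*c,W[:,2]]
for cn in ['side','wrist']:
  for i in range(2):
    img,d,K,D,T=cam(cn); v,u=np.mgrid[0:384,0:512]; uv=np.c_[u.ravel(),v.ravel()]; z=d.ravel(); m=z>0
    L=st((rays(uv[m],K,D)*z[m][:,None])@T[:3,:3].T+T[:3,3])
    k=L[(L[:,0]>-.086)&(L[:,0]<-.060)&(L[:,1]>MY-.10)&(L[:,1]<MY-.012)&(L[:,2]>.26)&(L[:,2]<.38)]
    p=np.polyfit(k[:,1],k[:,2],1); print(cn,len(k),'arm angle',-np.arctan(p[0]))
    b=L[(L[:,0]>-.105)&(L[:,0]<-.075)&(L[:,1]<MY-.06)&(L[:,1]>MY-.11)&(L[:,2]>.31)&(L[:,2]<.36)]
    t=np.percentile(b[:,2],97); print('  bar top',t,'q',np.arcsin((t-.0008-.007-.275)/.1),b.mean(0))
E
```

```text
17.7 [ 0.5341 -0.1717  0.3902] [ 5.8811  0.2998 -3.337 ] 0.012388094910851338
q kin 0.6442211287167883
side 91 arm angle 0.6342586251762831
  bar top 0.341879849772265 q 0.6320481687191501 [-0.0886 -0.265   0.3366]
side 90 arm angle 0.6360500024990579
  bar top 0.34111649198103794 q 0.6226192544920044 [-0.0883 -0.2649  0.3368]
wrist 26 arm angle 0.5677529583971926
  bar top 0.3411730971597604 q 0.6233162334271577 [-0.0955 -0.2701  0.3389]
wrist 31 arm angle 0.599803537019761
  bar top 0.34102334753705205 q 0.6214731262504885 [-0.0954 -0.2702  0.3389]
```

The kinematic, arm-slope and bar-height estimates give 0.62–0.64 rad for a target of 0.635, where the tolerance is about ±0.047. The pose is steady and the grip is holding, so I'm handing in.

```bash
python3 -c "
from h import *
s=env.state();print(s['time'],s['eef_pos'],s['joint_vel'].round(4),s['contact_force'],s['gripper_width']);print(env.finish_job())"
```

```text
17.9 [ 0.53405197 -0.17174993  0.39013068] [ 0.0017  0.0003  0.0011 -0.0001  0.0024  0.0002] [ 5.1941108   0.27504258 -3.72808165] 0.012586428576473583
the job is handed in; nothing more can be done
None
```

I tipped the housing over by its crank so the nuts fell into the tray, then swung it back upright. I then turned the mirror by its handle and handed the job in at 17.9 s, still gripping it. The hand-in gave no verdict.

- **Housing:** the bowl looked empty with the plug cross visible. The crank bar was back at its start height to within about 1 mm, so roughly 0.02 rad.
- **Nuts:** the first look after tipping gave four separate nut detections inside the tray. Later looks never showed all four clearly at once: one is partly in shadow, and the final pass reported only three in the tray from the side. Nothing was left in the bowl, apart from one low-confidence (0.28) wrist-camera report at the plug itself. Measured nut surfaces reached about 0.03–0.04 m, close to the 0.045 m limit but under it.
- **Mirror:** I aimed for about 0.635 rad. The finger position gave 0.644, the bar height 0.62–0.63 and the side-view crank slope 0.635. The wrist-camera crank slope disagreed (0.57–0.60), but it rested on very few points. The tolerance is about ±0.047 rad.
- **Grip:** the fingers were closed on the 14 mm bar with a 40 N command. The wrist felt about 3.7 N downwards, which fits the return spring, and the arm was still.
- **Bystanders:** the arm never went near the spray can, wrench or jar.

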